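Rinse the espresso cup on the press-down rinser, in two passes

TASK

Rinse the dark blue espresso cup, which stands upside down on the wooden tray, on the steel cup rinser: keeping it mouth down, set it centred on the spring-loaded grey star with its handle in line with the slot of the brass nozzle (either way round), and press the star right down with the cup for a good second. The nozzle only sprays two sides, so then let the star come all the way up, give the cup a quarter turn until its handle points square to the slot, press the star right down with it again, and finish like that: the program ends with the robot still holding the cup pressed down. Use the cup and not the fingers to press, without ramming it, and leave the sugar canister, the milk pitcher and the teaspoon where they are.

Things in the scene. Friction and masses are not known exactly. Their poses are not given: they have to be found in the camera images.
- cup: dark blue espresso cup, upside down: bowl 63 mm wide at the mouth, 43 mm at the foot, 51 mm high, 0.09-0.15 kg; about 57 mm wide 25 mm above the mouth. Origin level with the foot (51 mm above what the mouth rests on), 13.5 mm off the bowl's axis toward the handle. z points down while mouth down; -y points from bowl to handle, a ring 12 mm thick that reaches 58 mm from the bowl's axis.
- cup_mouth (a point): centre of the cup's mouth, on the bowl's axis at the rim: the lowest face while it stands mouth down. Same axes as the cup.
- rinser: cup rinser, fixed: steel drip tray 150 (x) by 126 mm (y), 29 mm high, grille 24 mm above the counter, hose at its +x side. In the middle the grey star and, through it, a fixed brass nozzle 17 mm thick, its tip 54 mm above the counter. Origin: centre of the underside, under the nozzle; z up. The nozzle's slot runs along the rinser's y axis, square to its x axis.
- star_seat (a point): centre of the star, level with the top of its four arms, 45 mm above the counter when up; sinks with it. The arms (8.5 mm wide, along the rinser's x and y) reach 48 mm out; the cup's rim rests on them. The hub, 37 mm wide at the arms and 26 mm at its top 6 mm above them, goes inside the mouth (at least 44 mm free).
- star (a joint): travel of the spring-loaded star in m: 0 = up (free), 0.012 = down on its stop. The spring gives about 4 N at the start and 12 N at the stop, and pushes the star back up when let go.
- tray: wooden serving tray fixed on the counter, 400 mm (its x) by 268 mm (its y), floor 10 mm above the counter, rims 21 mm high; the cup, a sugar canister and a teaspoon are on it. Origin: centre of the underside.
- canister: dark green sugar canister with a lid and knob, standing on the tray, 92 by 92 mm and 120 mm high; origin at the centre of the underside. To be left alone.
- pitcher: steel milk pitcher standing on the counter behind the rinser on the right, about 75 by 103 mm, 96 mm high; origin at the centre of the underside. To be left alone.
- teaspoon: steel teaspoon lying along the far rim of the tray, 130 by 26 mm; origin at its middle, underneath. To be left alone.
There are look-alikes about, which are no part of the job. Leave any orange look-alike of the cup alone.

How it is judged:
On the way, in this order (a step that is already met when the one before it is completed fails the run):
1. first pass: the cup, mouth down and centred, presses the star right down, handle in line with the slot, for 0.8 s (value of joint star above 0.0085 m and contact force between cup and rinser above 4 N and contact force between the fingers and rinser below 1 N and angle between cup's own z axis and vertical above 2.99 rad and horizontal distance between cup_mouth and star_seat below 0.009 m and angle between the y axis of cup and the y axis of rinser, either way round below 0.3 rad), for 0.8 s.
2. the star is all the way up again (value of joint star below 0.0015 m), for 0.1 s.
At the end, for the whole second after the job is handed in: The robot holds the cup on the star: star at least 8.5 of 12 mm down, pressed by the cup (over 4 N) and not by the fingers, mouth within 9 mm of the star's centre, cup within 0.15 rad of straight upside down, handle within 0.3 rad of square to the slot (value of joint star above 0.0085 m and contact force between cup and rinser above 4 N and contact force between the fingers and rinser below 1 N and angle between cup's own z axis and vertical above 2.99 rad and horizontal distance between cup_mouth and star_seat below 0.009 m and angle between the y axis of cup and the x axis of rinser, either way round below 0.3 rad and contact force between any of the fingers, the arm and cup above 2 N); the arm keeps its last pose, push and grip.
It fails at once if the cup is tipped over or turned the right way up (angle between cup's own z axis and vertical below 2.4 rad).
It fails at once if the cup is rammed into the rinser (over 60 N) (contact force between cup and rinser above 60 N).
It fails at once if the sugar canister is moved more than 25 mm (distance of canister from where it was at the start of the episode above 0.025 m).
It fails at once if the milk pitcher is moved more than 25 mm (distance of pitcher from where it was at the start of the episode above 0.025 m).
It fails at once if the teaspoon is moved more than 25 mm (distance of teaspoon from where it was at the start of the episode above 0.025 m).
It also fails if it takes over 54 s, if anything falls off the work surface, if the arm or the gripper's body presses on something with over 40 N, if the wrist force passes 120 N, or if a joint passes its speed limit or range.

ROBOT

A 7-joint arm with a two-finger parallel gripper is mounted at the origin on a cart in front of the work surface, level with it; the furniture and walls round the work are solid. World frame = base frame: x ahead of the robot, y to its left, z up, the work surface at z = 0. Lengths are in m, angles in rad, forces in N, time in s.
With the tool pointing down it reaches from about 0.4 to 0.85 m from the base axis. Payload 10.4 kg.
Tool frame: the origin (TCP) lies at the very end of the fingers, on their centre line; the grasp point (between the pads) lies 19 mm behind it; z points along the fingers, y is the line along which they close (so a half turn about z gives the same grasp; the last joint's range is limited). The gripper opens to 85 mm and grips with 20 to 120 N. Pads are 22 mm wide; open, the fingers measure 114 mm over their backs; the gripper's body (76 mm by 85 mm) begins 54 mm behind the grasp point. The pads swing forward as they close: fully open they stand 13 mm farther back than shut.
Start: joints at [1.139, 0.332, -0.065, 1.46, 0.022, 1.35, -0.088], TCP at [0.248, -0.574, 0.231] pointing down, gripper open.
Joint ranges: [-2.6, 2.6], [-0.5, 2.12], [-1.47, 1.34], [0.16, 2.42], [-1.27, 4.41], [0.06, 2.06], [-2.6, 2.6]. Speed limits (rad/s): [2.22, 2.22, 2.79, 2.79, 3.14, 3.14, 3.14].

INTERFACE

Orientations are given as a unit quaternion [x, y, z, w].
In Python, from workcell import manip, optics gives the robot as it stands.
- The arm moves only by the tool jog_arm, never from a script. Its arguments are lists of equal length, an entry for each row: "dr": the turn, a rotation vector about the tool's x, y, z normalised to -1 to 1, where 1 is 4 degrees, a list of three; "translation": the shift along the tool's x, y, z normalised to -1 to 1, where 1 is 0.025 m, a list of three; "jaw": the opening, from 0 (shut) to 1 (fully open). A call has 1 to 10 rows; each row shifts and turns the commanded pose from where the row before left it, along the tool's axes as they then stand; what a row does not reach is not made up. A row lasts 1/10 s, in which the tool goes at most 50 mm and 8.59 degrees, less where a joint would pass 70% of its speed; a pose out of reach is approached as far as the arm can. A call with a number of a shift or a turn outside -1 to 1 is refused whole. A call with a gripper value outside its range is refused whole. The fingers move at their own pace and stop on an object; "squeeze" is the grip in N (left out, the last holds). Time passes only in rows, so rows that do not move let the fingers close. It gives the time, the measured TCP pose, the force, the opening and the grip force at its end, in the units of the state.
- manip.get_obs(): the state, without advancing time (a new reading comes with each control period).
- optics.camera(name): name is "scene" or "top" or "wrist"; returns a dict with "color" (420x560x3 uint8, red, green, blue), "mtx" (3x3 intrinsics, pixels), "R" (3x3) and "t" (3): a world point X has camera coordinates R X + t. Camera axes: x right, y down, z forward; pixel columns grow to the right and rows downward; lengths in m; the calibration is good to about 2 mm. A picture is of the moment at which its call begins. There is no depth.
- manip.hand_in(): hands the job in; it is judged then, once.
The state is a dict: "clock": time; "joint_pos": joint angles; "joint_velocities": joint speeds; "tau": joint torques, N m; "position": TCP position; "ee_rot": TCP orientation; "ft_force": force on the tool from outside, world axes, zero at the start; "torque": the same for the moment, N m; "grip_width": opening from 0.0 (shut) to 1.0 (fully open); "grasp_force": force on a finger pad.
Only numpy, scipy, OpenCV 4.12 (cv2) and the standard library are available. Lean on these libraries where they do the work, as an engineer would, in place of code of your own. Each camera call takes 0.05 s, during which the arm holds its last target. There are 200 camera calls.

## Working session

There is one attempt and no reset: what is moved stays moved. The work goes in short steps, Python scripts to look and compute and a tool call to move; the robot and the scene stay as the last step left them, time stands still between calls to the robot, and variables do not carry over. Pictures are saved under pics/ and viewed, at most 10 in all, crops included, and the job is handed in when it is done.

Besides the shell and the picture viewer there is one more tool, called after "Call:" by a JSON object that holds its "name" and its "arguments", one argument or row to a line. jog_arm: Moves the arm, as the interface text tells. Scaled input: -1 to 1 covers 0.025 m each way for a shift and 4 degrees each way for a turn. Its arguments: {"type":"object","properties":{"dr":{"type":"array","items":{"type":"array","items":{"type":"number"}}},"translation":{"type":"array","items":{"type":"array","items":{"type":"number"}}},"jaw":{"type":"array","items":{"type":"number"}},"squeeze":{"type":"number"}},"required":["dr","translation","jaw"]}

```bash
mkdir -p pics
cat > h.py <<'E'
import numpy as np, cv2
from workcell import manip, optics
def cam(n):
    c=optics.camera(n); return c
def save(c,p): cv2.imwrite(p,c['color'][:,:,::-1])
def ray(c,u,v,z):
    R,t=np.array(c['R']),np.array(c['t']); o=-R.T@t
    d=R.T@np.linalg.inv(c['mtx'])@np.array([u,v,1.]); return o+d*(z-o[2])/d[2]
def proj(c,X):
    p=np.array(c['mtx'])@(np.array(c['R'])@np.array(X)+np.array(c['t'])); return p[:2]/p[2]
E
python3 - <<'E'
from h import *
for n in('top','scene'):
    c=cam(n); save(c,f'pics/{n}0.png'); print(n,np.round(-np.array(c['R']).T@c['t'],3))
    np.savez(f'{n}0.npz',**c)
print(manip.get_obs())
E
```

```text
top [ 0.392 -0.057  1.286]
scene [-0.423  0.541  1.046]
{'clock': 0.1, 'joint_pos': array([ 1.13939098,  0.33277191, -0.06470494,  1.46085446,  0.02158545,
        1.34990281, -0.08847826]), 'joint_velocities': array([ 0.00108244, -0.00123782,  0.00172348, -0.00190023, -0.00024497,
       -0.00018474,  0.00028352]), 'tau': array([ 1.40995911e-03, -6.26749063e+01,  4.95864800e-02, -3.92433107e+01,
        1.65000436e-02,  6.96802454e-03, -1.29934397e-04]), 'position': array([ 0.24831678, -0.57318791,  0.23061983]), 'ee_rot': array([ 9.79177917e-01,  2.03003008e-01, -1.46160441e-04, -6.03452516e-04]), 'ft_force': array([ 0.37758973, -0.03041215,  0.07161508]), 'torque': array([ 0.06827721, -0.05389328, -0.00017086]), 'grasp_force': 0.0, 'grip_width': 1.0034419140561506}
```

View pics/top0.png

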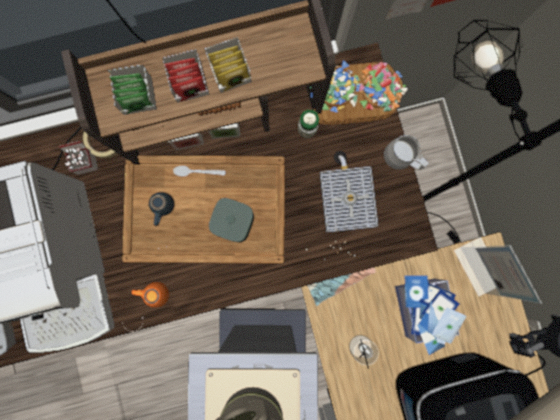

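View pics/scene0.png

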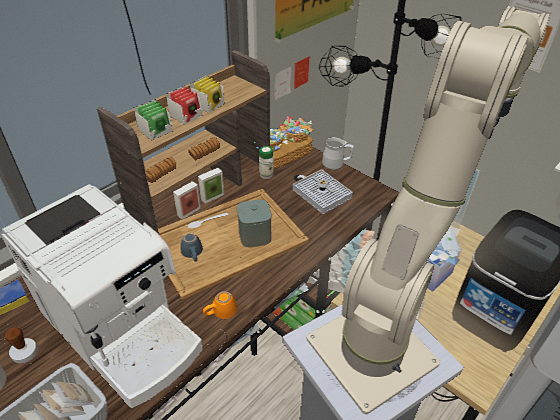

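The top view shows the cup at (160,204) with its handle toward (157,220), the rinser centre at (350,198) with its hose end at (343,160), the canister at (231,220), the pitcher at (403,152) and the spoon at (198,171). The scene view matches: cup (191,245), rinser (323,190). I'll enlarge the key parts and measure.

Run:
```python
from h import *
t=dict(np.load('top0.npz')); s=dict(np.load('scene0.npz'))
I=t['color'][:,:,::-1]; J=s['color'][:,:,::-1]
a=cv2.resize(I[180:230,140:190],(400,400),interpolation=cv2.INTER_CUBIC)
b=cv2.resize(I[150:240,310:400],(400,400),interpolation=cv2.INTER_CUBIC)
cv2.imwrite('pics/crop1.png',np.hstack([a,b]))
hsv=cv2.cvtColor(I,cv2.COLOR_BGR2HSV)
# rinser: low saturation bright
m=((hsv[...,1]<60)&(hsv[...,2]>70)).astype(np.uint8); k=np.zeros_like(m);k[160:240,312:384]=1;m*=k
m=cv2.morphologyEx(m,cv2.MORPH_CLOSE,np.ones((5,5)));m=cv2.morphologyEx(m,cv2.MORPH_OPEN,np.ones((7,7)))
cs,_=cv2.findContours(m,0,2);c=max(cs,key=cv2.contourArea);r=cv2.minAreaRect(c);box=cv2.boxPoints(r)
print('rinser',r); P=np.array([ray(t,u,v,.029)for u,v in box]);print(P.round(4),P.mean(0),np.linalg.norm(np.diff(P,axis=0),axis=1))
# nozzle px
print('noz',ray(t,350,198,.054))
# cup: dark bluish inside tray
m=((I[...,0].astype(int)-I[...,2]>-8)&(hsv[...,2]<110)).astype(np.uint8);k[:]=0;k[180:232,140:185]=1;m*=k
n,l,st,ce=cv2.connectedComponentsWithStats(m);i=1+st[1:,4].argmax();print(st[i],ce[i])
M=(l==i).astype(np.uint8); print('\n'.join(''.join('.#'[x] for x in row) for row in M[186:230,142:180]))
```

```text
rinser ((348.59149169921875, 198.82318115234375), (62.94597625732422, 54.221885681152344), 83.6598129272461)
[[ 0.6019 -0.161   0.029 ]
 [ 0.6173 -0.2953  0.029 ]
 [ 0.4613 -0.3105  0.029 ]
 [ 0.4461 -0.1775  0.029 ]] [ 0.53163988 -0.23605625  0.029     ] [0.13524482 0.1567817  0.13386934]
noz [ 0.53049639 -0.23594633  0.054     ]
[150 193  24  32 275] [162.64363636 207.31636364]
......................................
......................................
......................................
......................................
......................................
......................................
......................................
...............########...............
.............#############............
...........##......########...........
...........#.........#######..........
..........#...........#######.........
.......................#######........
.......................#######........
........................#######.......
........................#######.......
........................#######.......
........................#######.......
........#......
[... 298 characters left out ...]
...........###############...........
.............#############............
.............##########...............
.............#######..................
.............######...................
.............######...................
.............#####....................
.............#####....................
.............#####....................
.............####.....................
............#####.....................
............####......................
.............###......................
......................................
......................................
......................................
......................................
......................................
```

View pics/crop1.png

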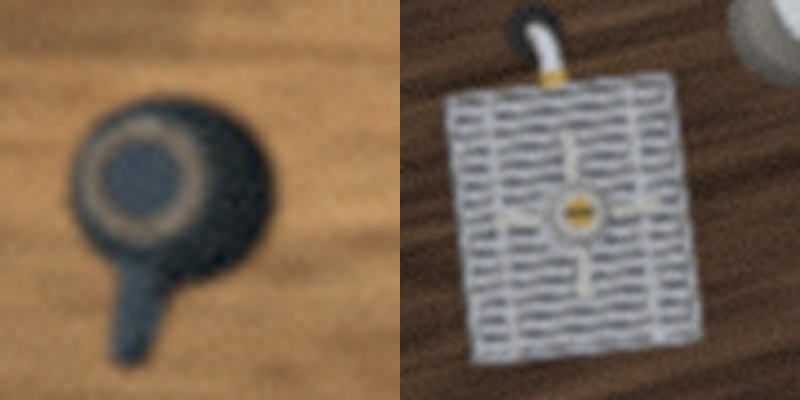

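The crops show the foot disc centred at about (157.4,201.7), the handle tip at about (156,224), the nozzle at about (350.1,197.3), and the hose on the image's upper side. That puts rinser +x up in the image.

Run:
```python
from h import *
t=dict(np.load('top0.npz')); s=dict(np.load('scene0.npz'))
f=ray(t,157.4,201.7,.061);print('foot',f)
for z in(.02,.04):
  h=ray(t,155.8,224,z);d=h-f;print('tip',h,np.degrees(np.arctan2(d[1],d[0])),np.linalg.norm(d[:2]))
# handle base mid at crop(147,282) tip (128,352)
for z in (.03,.045):
  a=ray(t,157.9,214.7,z);b=ray(t,155.5,223.5,z);d=b-a;print('axis',np.degrees(np.arctan2(d[1],d[0])))
n=ray(t,350.1,197.3,.054);print('noz',n)
print('scene proj foot',proj(s,f),'noz',proj(s,n))
J=s['color'][:,:,::-1]
a=cv2.resize(J[225:275,165:215],(400,400),interpolation=cv2.INTER_CUBIC)
b=cv2.resize(J[160:220,290:350],(400,400),interpolation=cv2.INTER_CUBIC)
cv2.imwrite('pics/crop2.png',np.hstack([a,b]))
# star arm ends from top: up (568,135) down(585,295) left(500,222) right(657,208)
g=lambda u,v:ray(t,310+(u-400)/4.444-.4,150+v/4.444-.4,.045)
for p,q in(((585,295),(568,135)),((657,208),(500,222))):
  P,Q=g(*p),g(*q);d=Q-P;print('arm',(P+Q)/2,np.degrees(np.arctan2(d[1],d[0])))
```

```text
foot [0.51945415 0.23026426 0.061     ]
tip [0.46794934 0.24263749 0.02      ] 166.4915714088294 0.05297020046845879
tip [0.46675483 0.23790111 0.04      ] 171.75446226659358 0.05324978264703662
axis 165.9720681164926
axis 165.9720681164925
noz [ 0.53220788 -0.236205    0.054     ]
scene proj foot [188.45015333 236.77724727] noz [321.63121039 180.94709293]
arm [ 0.53168107 -0.23556884  0.045     ] 5.515266502166799
arm [ 0.53155478 -0.23669207  0.045     ] 95.2768115715356
```

View pics/crop2.png

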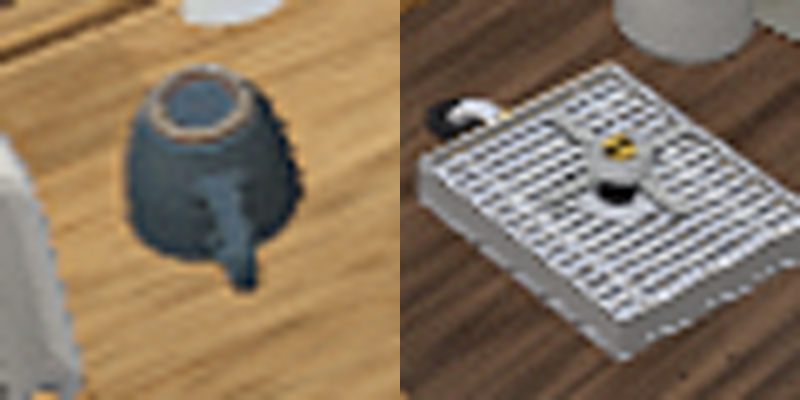

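```bash
cat >> h.py <<'E'
from scipy.spatial.transform import Rotation as Ro
def go(x,y,z,closing=None):
    """tool-frame shift (units of 25 mm) and turn (units of 4 deg about tool z) to reach target, closing-line yaw in deg"""
    o=manip.get_obs();R=Ro.from_quat(o['ee_rot']);M=R.as_matrix()
    d=M.T@(np.array([x,y,z])-o['position'])/.025
    yaw=np.degrees(np.arctan2(M[1,1],M[0,1]));out=[round(o['clock'],2),'shift',d.round(2)]
    D=lambda a:Ro.from_euler('z',a,degrees=True)*Ro.from_matrix(np.diag([1,-1,-1.]))
    if closing is not None: out+=['yaw',round(yaw,2),'dr',((R.inv()*D(closing+90)).as_rotvec(degrees=True)/4).round(2)]
    print(*out,'j',o['joint_pos'].round(2),'f',o['ft_force'].round(1),'g',round(o['grip_width'],3),round(o['grasp_force'],1),'p',o['position'].round(4))
E
python3 -c "
from h import *
go(.5195,.2303,.231,78)"
```

```text
0.1 shift [ 2.273e+01 -2.518e+01  2.000e-02] yaw -66.57 dr [-1.000e-02 -2.000e-02 -3.614e+01] j [ 1.14  0.33 -0.06  1.46  0.02  1.35 -0.09] f [ 0.4 -0.   0.1] g 1.003 0.0 p [ 0.2483 -0.5732  0.2306]
```

Call:
{"name": "jog_arm", "arguments": {
  "dr": [
    [0, 0, 0],
    [0, 0, 0],
    [0, 0, 0],
    [0, 0, 0],
    [0, 0, 0],
    [0, 0, 0],
    [0, 0, 0],
    [0, 0, 0],
    [0, 0, 0],
    [0, 0, 0]
  ],
  "translation": [
    [0.2, -0.2, 0],
    [0.5, -0.5, 0],
    [0.75, -0.84, 0],
    [0.75, -0.84, 0],
    [0.75, -0.84, 0],
    [0.75, -0.84, 0],
    [0.75, -0.84, 0],
    [0.75, -0.84, 0],
    [0.75, -0.84, 0],
    [0.75, -0.84, 0]
  ],
  "jaw": [1, 1, 1, 1, 1, 1, 1, 1, 1, 1]
}}

```text
clock: 1.1
position: [0.3286, -0.335, 0.2312]
ee_rot: [0.979, 0.203, -0.0, 0.0]
ft_force: [0.4, -0.0, -0.2]
grip_width: 0.998
grasp_force: 0.0
```

Call:
{"name": "jog_arm", "arguments": {
  "dr": [
    [0, 0, 0],
    [0, 0, 0],
    [0, 0, 0],
    [0, 0, 0],
    [0, 0, 0],
    [0, 0, 0],
    [0, 0, 0],
    [0, 0, 0],
    [0, 0, 0],
    [0, 0, 0]
  ],
  "translation": [
    [0.8, -0.89, 0],
    [0.8, -0.89, 0],
    [0.8, -0.89, 0],
    [0.8, -0.89, 0],
    [0.8, -0.89, 0],
    [0.8, -0.89, 0],
    [0.8, -0.89, 0],
    [0.8, -0.89, 0],
    [0.8, -0.89, 0],
    [0.8, -0.89, 0]
  ],
  "jaw": [1, 1, 1, 1, 1, 1, 1, 1, 1, 1]
}}

```text
clock: 2.1
position: [0.4233, -0.0515, 0.2312]
ee_rot: [0.979, 0.203, -0.0, 0.0]
ft_force: [0.1, 0.3, 0.7]
grip_width: 1.003
grasp_force: 0.0
```

Call:
{"name": "jog_arm", "arguments": {
  "dr": [
    [0, 0, 0],
    [0, 0, 0],
    [0, 0, 0],
    [0, 0, 0],
    [0, 0, 0],
    [0, 0, 0],
    [0, 0, 0],
    [0, 0, 0],
    [0, 0, -0.5],
    [0, 0, -1]
  ],
  "translation": [
    [0.8, -0.89, 0],
    [0.8, -0.89, 0],
    [0.8, -0.89, 0],
    [0.8, -0.89, 0],
    [0.8, -0.89, 0],
    [0.8, -0.89, 0],
    [0.8, -0.89, 0],
    [0.8, -0.89, 0],
    [0.8, -0.89, 0],
    [0.8, -0.8, 0]
  ],
  "jaw": [1, 1, 1, 1, 1, 1, 1, 1, 1, 1]
}}

```text
clock: 3.1
position: [0.5183, 0.2304, 0.2311]
ee_rot: [0.967, 0.255, -0.0, 0.0]
ft_force: [-0.6, -0.7, 0.3]
grip_width: 1.002
grasp_force: 0.0
```

Call:
{"name": "jog_arm", "arguments": {
  "dr": [
    [0, 0, -1],
    [0, 0, -1],
    [0, 0, -1],
    [0, 0, -1],
    [0, 0, -1],
    [0, 0, -1],
    [0, 0, -1],
    [0, 0, -1],
    [0, 0, -1],
    [0, 0, -1]
  ],
  "translation": [
    [0, 0, 0],
    [0, 0, 0],
    [0, 0, 0],
    [0, 0, 0],
    [0, 0, 0],
    [0, 0, 0],
    [0, 0, 0],
    [0, 0, 0],
    [0, 0, 0],
    [0, 0, 0]
  ],
  "jaw": [1, 1, 1, 1, 1, 1, 1, 1, 1, 1]
}}

```text
clock: 4.1
position: [0.518, 0.2291, 0.2311]
ee_rot: [0.821, 0.571, -0.0, 0.0]
ft_force: [0.1, -0.1, -0.8]
grip_width: 0.999
grasp_force: 0.0
```

Call:
{"name": "jog_arm", "arguments": {
  "dr": [
    [0, 0, -1],
    [0, 0, -1],
    [0, 0, -1],
    [0, 0, -1],
    [0, 0, -1],
    [0, 0, -1],
    [0, 0, -1],
    [0, 0, -1],
    [0, 0, -1],
    [0, 0, -1]
  ],
  "translation": [
    [0, 0, 0],
    [0, 0, 0],
    [0, 0, 0],
    [0, 0, 0],
    [0, 0, 0],
    [0, 0, 0],
    [0, 0, 0],
    [0, 0, 0],
    [0, 0, 0],
    [0, 0, 0]
  ],
  "jaw": [1, 1, 1, 1, 1, 1, 1, 1, 1, 1]
}}

```text
clock: 5.1
position: [0.518, 0.2291, 0.2311]
ee_rot: [0.576, 0.817, -0.0, 0.0]
ft_force: [-0.3, -0.4, -0.6]
grip_width: 1.003
grasp_force: 0.0
```

Call:
{"name": "jog_arm", "arguments": {
  "dr": [
    [0, 0, -1],
    [0, 0, -1],
    [0, 0, -1],
    [0, 0, -1],
    [0, 0, -1],
    [0, 0, -1],
    [0, 0, -1],
    [0, 0, -1],
    [0, 0, -1],
    [0, 0, -1]
  ],
  "translation": [
    [0, 0, 0],
    [0, 0, 0],
    [0, 0, 0],
    [0, 0, 0],
    [0, 0, 0],
    [0, 0, 0],
    [0, 0, 0],
    [0, 0, 0],
    [0, 0, 0],
    [0, 0, 0]
  ],
  "jaw": [1, 1, 1, 1, 1, 1, 1, 1, 1, 1]
}}

```text
clock: 6.1
position: [0.5181, 0.229, 0.2311]
ee_rot: [0.262, 0.965, -0.0, 0.0]
ft_force: [-0.3, 0.9, -0.4]
grip_width: 0.998
grasp_force: 0.0
```

Run:
```python
from h import *
go(.5195,.2303,.13,78)
c=cam('wrist');save(c,'pics/w1.png');np.savez('w1.npz',**c)
print(proj(c,[.5195,.2303,.061]))
```

```text
6.1 shift [-0.02  0.08  4.05] yaw 59.61 dr [-0.01  0.01 -4.6 ] j [ 0.46  0.48 -1.25  1.57  0.46  1.42  0.21] f [-0.3  0.9 -0.4] g 0.998 0.0 p [0.5181 0.229  0.2311]
[280.12879459 187.21612364]
```

View pics/w1.png

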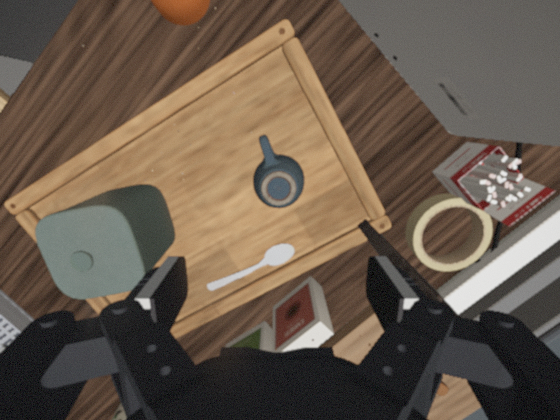

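The wrist view shows the cup's foot at about (279,188), the handle tip at about (264,138), the canister at the left and the spoon at (255,265). The prediction was within about 1.5 px. I'll refine the foot position and handle yaw from this picture.

Run:
```python
from h import *
c=dict(np.load('w1.npz'));I=c['color'][:,:,::-1].astype(int)
m=((I[...,0]>I[...,2]-5)).astype(np.uint8);k=np.zeros_like(m);k[128:215,245:312]=1;m*=k
n,l,st,ce=cv2.connectedComponentsWithStats(m)
print(st[1:][st[1:,4]>60],ce[1:][st[1:,4]>60])
# inner foot disc
for i in range(1,n):
    if 60<st[i,4]: 
        ys,xs=np.where(l==i)
        if i and ys.min()<140:
            w=ys<152; 
            P=np.array([ray(c,x,y,.035) for x,y in zip(xs[w],ys[w])])[:,:2]
            v=cv2.fitLine(P.astype(np.float32)*1000,2,0,.1,.1).ravel();print('handle',np.degrees(np.arctan2(v[1],v[0])),v[2:],w.sum(),ys.min())
G=cv2.GaussianBlur(c['color'],(3,3),0)
b=(I[...,0]<I[...,2]+3).astype(np.uint8);kk=np.zeros_like(b);cv2.circle(kk,(279,188),15,1,-1)
ys,xs=np.where(b*kk);e=cv2.fitEllipse(np.c_[xs,ys].astype(np.float32)) ;print('ring',len(xs),xs.mean(),ys.mean(),xs.min(),xs.max(),ys.min(),ys.max())
print('foot',ray(c,(xs.min()+xs.max())/2,(ys.min()+ys.max())/2,.061))
```

```text
[[ 254  136   49   71 1202]
 [ 268  178   22   21  374]] [[276.59400998 169.87853577]
 [278.36363636 187.9197861 ]]
handle -7.0665827 [474.47736 237.65024] 130 136
ring 343 279.731778425656 188.03498542274053 264 294 173 203
foot [0.51962966 0.22884309 0.061     ]
```

Call:
{"name": "jog_arm", "arguments": {
  "dr": [
    [0, 0, -1],
    [0, 0, -1],
    [0, 0, -1],
    [0, 0, -1],
    [0, 0, -1],
    [0, 0, -0.1],
    [0, 0, 0],
    [0, 0, 0],
    [0, 0, 0],
    [0, 0, 0]
  ],
  "translation": [
    [0, 0, 0.5],
    [0, 0, 0.8],
    [0, 0, 0.8],
    [0, 0, 0.8],
    [0, 0, 0.8],
    [0, 0, 0.8],
    [-0.03, 0, 0.8],
    [0, 0, 0.5],
    [0, 0, 0.2],
    [0, 0, 0]
  ],
  "jaw": [1, 1, 1, 1, 1, 1, 1, 1, 1, 1]
}}

```text
clock: 7.15
position: [0.5191, 0.2288, 0.0811]
ee_rot: [0.089, 0.996, -0.0, -0.0]
ft_force: [0.0, -0.9, -0.8]
grip_width: 0.999
grasp_force: 0.0
```

Run:
```python
from h import *
go(.5190,.2292,.017,80)
```

```text
7.15 shift [0.   0.02 2.57] yaw 79.81 dr [-0.   -0.01 -0.05] j [ 0.41  0.66 -1.19  1.74  0.66  1.21  0.43] f [ 0.  -0.9 -0.8] g 0.999 0.0 p [0.5191 0.2288 0.0811]
```

Call:
{"name": "jog_arm", "arguments": {
  "dr": [
    [0, 0, 0],
    [0, 0, 0],
    [0, 0, 0],
    [0, 0, 0],
    [0, 0, 0],
    [0, 0, 0],
    [0, 0, 0],
    [0, 0, 0]
  ],
  "translation": [
    [0, 0, 0.6],
    [0, 0, 0.6],
    [0, 0, 0.6],
    [0, 0, 0.4],
    [0, 0, 0.25],
    [0, 0, 0.12],
    [0, 0, 0],
    [0, 0, 0]
  ],
  "jaw": [1, 1, 1, 1, 1, 1, 1, 1]
}}

```text
clock: 7.95
position: [0.5195, 0.229, 0.0174]
ee_rot: [0.089, 0.996, 0.0, 0.0]
ft_force: [0.3, 0.5, 0.1]
grip_width: 0.998
grasp_force: 0.0
```

Call:
{"name": "jog_arm", "arguments": {
  "dr": [
    [0, 0, 0],
    [0, 0, 0],
    [0, 0, 0],
    [0, 0, 0],
    [0, 0, 0],
    [0, 0, 0],
    [0, 0, 0],
    [0, 0, 0],
    [0, 0, 0],
    [0, 0, 0]
  ],
  "translation": [
    [0, 0, 0],
    [0, 0, 0],
    [0, 0, 0],
    [0, 0, 0],
    [0, 0, 0],
    [0, 0, 0],
    [0, 0, 0],
    [0, 0, 0],
    [0, 0, 0],
    [0, 0, 0]
  ],
  "jaw": [0.8, 0.7, 0.6, 0.5, 0.4, 0.3, 0.3, 0.3, 0.3, 0.3],
  "squeeze": 50
}}

```text
clock: 8.95
position: [0.5197, 0.229, 0.018]
ee_rot: [0.089, 0.996, 0.0, 0.001]
ft_force: [-1.0, -1.6, 8.7]
grip_width: 0.665
grasp_force: 51.5
```

Run:
```python
from h import *
go(.5190,.2292,.20,80)
```

```text
8.95 shift [ 0.02  0.   -7.28] yaw 79.82 dr [ 0.    0.02 -0.04] j [ 0.36  0.73 -1.12  1.78  0.74  1.11  0.39] f [-1.  -1.6  8.7] g 0.665 51.5 p [0.5197 0.229  0.018 ]
```

Call:
{"name": "jog_arm", "arguments": {
  "dr": [
    [0, 0, 0],
    [0, 0, 0],
    [0, 0, 0],
    [0, 0, 0],
    [0, 0, 0],
    [0, 0, 0],
    [0, 0, 0],
    [0, 0, 0],
    [0, 0, 0],
    [0, 0, 0]
  ],
  "translation": [
    [0, 0, -0.1],
    [0, 0, -0.3],
    [0, 0, -0.7],
    [0, 0, -1],
    [0, 0, -1],
    [0, 0, -1],
    [0, 0, -1],
    [0, 0, -1],
    [0, 0, -0.8],
    [0, 0, -0.4]
  ],
  "jaw": [0.3, 0.3, 0.3, 0.3, 0.3, 0.3, 0.3, 0.3, 0.3, 0.3]
}}

```text
clock: 9.95
position: [0.5195, 0.2295, 0.2024]
ee_rot: [0.088, 0.996, 0.001, 0.001]
ft_force: [0.0, 0.2, -1.8]
grip_width: 0.664
grasp_force: 53.0
```

Run:
```python
from h import *
go(.532,-.236,.20,5.8)
c=cam('wrist');save(c,'pics/w2.png');np.savez('w2.npz',**c)
o=manip.get_obs();p=o['position'];print(proj(c,p+[0,0,.043]),proj(c,p+[-.058,.01,.02]))
```

```text
9.95 shift [ -3.77 -18.24   0.08] yaw 79.85 dr [ 0.04  0.02 18.51] j [ 0.48  0.55 -1.3   1.61  0.53  1.4   0.52] f [ 0.   0.2 -1.8] g 0.664 53.0 p [0.5195 0.2295 0.2024]
[282.64950804 312.89215008] [281.30332448 150.59430548]
```

View pics/w2.png

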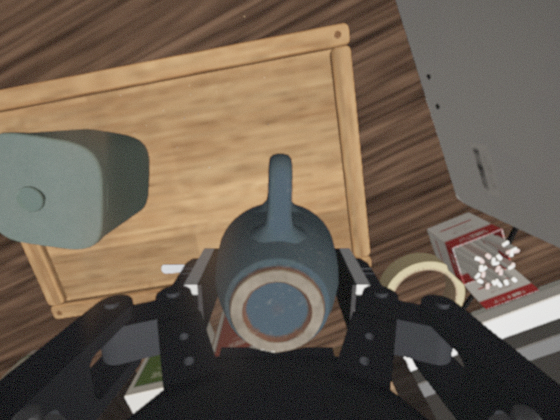

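The cup is held level, with its foot at (277,305) centred between the pads and its handle tip at (280,158), which matches the assumed 170° yaw. Next I'll carry it to the rinser.

Call:
{"name": "jog_arm", "arguments": {
  "dr": [
    [0, 0, 0],
    [0, 0, 0],
    [0, 0, 0],
    [0, 0, 0],
    [0, 0, 0],
    [0, 0, 0],
    [0, 0, 0],
    [0, 0, 0],
    [0, 0, 0],
    [0, 0, 0]
  ],
  "translation": [
    [-0.05, -0.3, 0],
    [-0.12, -0.6, 0],
    [-0.2, -0.9, 0],
    [-0.2, -0.95, 0],
    [-0.2, -0.95, 0],
    [-0.2, -0.95, 0],
    [-0.2, -0.95, 0],
    [-0.2, -0.95, 0],
    [-0.2, -0.95, 0],
    [-0.2, -0.95, 0]
  ],
  "jaw": [0.3, 0.3, 0.3, 0.3, 0.3, 0.3, 0.3, 0.3, 0.3, 0.3]
}}

```text
clock: 11.0
position: [0.5246, 0.0112, 0.1984]
ee_rot: [0.089, 0.996, -0.0, -0.001]
ft_force: [0.9, -0.0, -0.8]
grip_width: 0.668
grasp_force: 53.0
```

Call:
{"name": "jog_arm", "arguments": {
  "dr": [
    [0, 0, 0],
    [0, 0, 0],
    [0, 0, 0],
    [0, 0, 0],
    [0, 0, 0],
    [0, 0, 0],
    [0, 0, 0],
    [0, 0, 0],
    [0, 0, 0],
    [0, 0, 0]
  ],
  "translation": [
    [-0.2, -0.95, 0],
    [-0.2, -0.95, 0],
    [-0.2, -0.95, 0],
    [-0.2, -0.95, 0],
    [-0.2, -0.95, 0],
    [-0.2, -0.95, 0],
    [-0.2, -0.95, 0],
    [-0.2, -0.95, 0],
    [-0.2, -0.9, 0],
    [-0.2, -0.7, 0]
  ],
  "jaw": [0.3, 0.3, 0.3, 0.3, 0.3, 0.3, 0.3, 0.3, 0.3, 0.3]
}}

```text
clock: 12.0
position: [0.533, -0.2243, 0.1983]
ee_rot: [0.089, 0.996, 0.0, -0.001]
ft_force: [-0.1, -0.4, -0.8]
grip_width: 0.665
grasp_force: 53.0
```

Call:
{"name": "jog_arm", "arguments": {
  "dr": [
    [0, 0, 0.5],
    [0, 0, 1],
    [0, 0, 1],
    [0, 0, 1],
    [0, 0, 1],
    [0, 0, 1],
    [0, 0, 1],
    [0, 0, 1],
    [0, 0, 1],
    [0, 0, 1]
  ],
  "translation": [
    [0, 0, 0],
    [0, 0, 0],
    [0, 0, 0],
    [0, 0, 0],
    [0, 0, 0],
    [0, 0, 0],
    [0, 0, 0],
    [0, 0, 0],
    [0, 0, 0],
    [0, 0, 0]
  ],
  "jaw": [0.3, 0.3, 0.3, 0.3, 0.3, 0.3, 0.3, 0.3, 0.3, 0.3]
}}

```text
clock: 13.0
position: [0.5336, -0.2222, 0.1988]
ee_rot: [0.409, 0.912, -0.0, -0.001]
ft_force: [-0.0, 0.8, -2.1]
grip_width: 0.663
grasp_force: 53.0
```

Call:
{"name": "jog_arm", "arguments": {
  "dr": [
    [0, 0, 1],
    [0, 0, 1],
    [0, 0, 1],
    [0, 0, 1],
    [0, 0, 1],
    [0, 0, 1],
    [0, 0, 1],
    [0, 0, 1],
    [0, 0, 1],
    [0, 0, 0]
  ],
  "translation": [
    [0, 0, 0],
    [0, 0, 0],
    [0, 0, 0],
    [0, 0, 0],
    [0, 0, 0],
    [0, 0, 0],
    [0, 0, 0],
    [0, 0, 0],
    [0, 0, 0],
    [0, 0, 0]
  ],
  "jaw": [0.3, 0.3, 0.3, 0.3, 0.3, 0.3, 0.3, 0.3, 0.3, 0.3]
}}

```text
clock: 14.0
position: [0.5337, -0.2222, 0.1989]
ee_rot: [0.671, 0.742, -0.0, -0.0]
ft_force: [-0.2, 0.6, 0.1]
grip_width: 0.669
grasp_force: 53.0
```

Run:
```python
from h import *
go(.532,-.236,.10,5.8)
```

```text
14.0 shift [-0.54 -0.12  3.96] yaw 5.77 dr [-0.01 -0.   -0.01] j [ 1.14  0.44 -1.06  1.59  0.39  1.34  0.13] f [-0.2  0.6  0.1] g 0.669 53.0 p [ 0.5337 -0.2222  0.1989]
```

Call:
{"name": "jog_arm", "arguments": {
  "dr": [
    [0, 0, 0],
    [0, 0, 0],
    [0, 0, 0],
    [0, 0, 0],
    [0, 0, 0],
    [0, 0, 0],
    [0, 0, 0],
    [0, 0, 0]
  ],
  "translation": [
    [-0.3, -0.06, 0.4],
    [-0.24, -0.06, 0.7],
    [0, 0, 0.7],
    [0, 0, 0.7],
    [0, 0, 0.7],
    [0, 0, 0.5],
    [0, 0, 0.26],
    [0, 0, 0]
  ],
  "jaw": [0.3, 0.3, 0.3, 0.3, 0.3, 0.3, 0.3, 0.3]
}}

```text
clock: 14.8
position: [0.5322, -0.2356, 0.0997]
ee_rot: [0.67, 0.742, -0.0, -0.001]
ft_force: [0.2, 0.9, 0.6]
grip_width: 0.661
grasp_force: 53.0
```

Run:
```python
from h import *
go(.532,-.236,.055,5.8)
t=cam('top');s=cam('scene');w=cam('wrist');np.savez('s2.npz',**s)
o=manip.get_obs();p=o['position']
ims=[]
for c,z in((t,.043),(s,.043)):
    q=proj(c,p+[0,0,z]);u,v=int(q[0])-30,int(q[1])-30;print(q,u,v)
    ims.append(cv2.resize(c['color'][v:v+60,u:u+60,::-1],(400,400),interpolation=cv2.INTER_CUBIC))
cv2.imwrite('pics/c3.png',np.hstack(ims))
save(w,'pics/w3.png')
```

```text
14.8 shift [-0.02 -0.01  1.79] yaw 5.85 dr [-0.01 -0.01  0.01] j [ 1.11  0.55 -0.99  1.69  0.49  1.18  0.09] f [0.2 0.9 0.6] g 0.661 53.0 p [ 0.5322 -0.2356  0.0997]
[355.76318742 192.44169359] 325 162
[323.4600227  157.95762892] 293 127
```

View pics/c3.png

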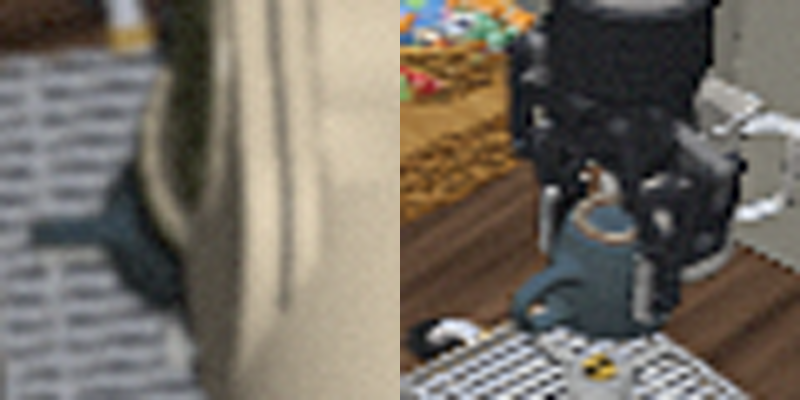

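View pics/w3.png

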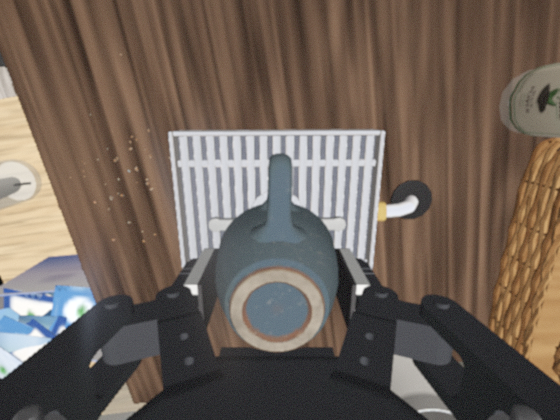

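The scene crop shows the cup, mouth down and level, just above the star, with the foot at about (323.3,159.9) and the nozzle at about (322.4,181.7). The wrist view shows the star's x-arm running from (209,225) to (347,225), the foot centred at (277,306) and the handle in line with the slot. I'll compare the axes using the wrist calibration.

Run:
```python
from h import *
w=cam('wrist');s=dict(np.load('s2.npz'))
I=w['color'].astype(int)
A=ray(w,209,225,.045);B=ray(w,347,225,.045);print('arm',A,B,(A+B)/2,np.linalg.norm(A-B))
for z in(.140,.143,.146):print('foot',z,ray(w,277,306,z))
o=manip.get_obs();p=o['position'];print(p)
J=np.array([proj(s,p+[0,0,.043]+np.eye(3)[i]*.001)-proj(s,p+[0,0,.043]) for i in range(3)]);print(J.round(2))
```

```text
arm [ 0.48580623 -0.24389191  0.045     ] [ 0.58162972 -0.23413986  0.045     ] [ 0.53371797 -0.23901589  0.045     ] 0.09631844667604915
foot 0.14 [ 0.53272593 -0.23876752  0.14      ]
foot 0.143 [ 0.53250664 -0.23670894  0.143     ]
foot 0.146 [ 0.53228735 -0.23465035  0.146     ]
[ 0.5330124  -0.23601438  0.10140236]
[[-0.19 -0.17]
 [-0.26  0.1 ]
 [ 0.02 -0.26]]
```

Call:
{"name": "jog_arm", "arguments": {
  "dr": [
    [0, 0, 0],
    [0, 0, 0],
    [0, 0, 0],
    [0, 0, 0],
    [0, 0, 0],
    [0, 0, 0]
  ],
  "translation": [
    [-0.08, 0, 0.2],
    [0, 0, 0.4],
    [0, 0, 0.4],
    [0, 0, 0.4],
    [0, 0, 0.2],
    [0, 0, 0]
  ],
  "jaw": [0.3, 0.3, 0.3, 0.3, 0.3, 0.3]
}}

```text
clock: 15.6
position: [0.5321, -0.2376, 0.0595]
ee_rot: [0.67, 0.742, -0.0, -0.001]
ft_force: [-1.1, -0.3, 0.4]
grip_width: 0.664
grasp_force: 53.0
```

Call:
{"name": "jog_arm", "arguments": {
  "dr": [
    [0, 0, 0],
    [0, 0, 0],
    [0, 0, 0],
    [0, 0, 0],
    [0, 0, 0]
  ],
  "translation": [
    [0, 0, 0.1],
    [0, 0, 0.1],
    [0, 0, 0.1],
    [0, 0, 0.08],
    [0, 0, 0]
  ],
  "jaw": [0.3, 0.3, 0.3, 0.3, 0.3]
}}

```text
clock: 16.1
position: [0.5329, -0.2381, 0.0513]
ee_rot: [0.67, 0.742, 0.0, 0.0]
ft_force: [-1.6, 0.1, 3.2]
grip_width: 0.665
grasp_force: 53.5
```

Call:
{"name": "jog_arm", "arguments": {
  "dr": [
    [0, 0, 0],
    [0, 0, 0],
    [0, 0, 0],
    [0, 0, 0]
  ],
  "translation": [
    [0, 0, 0.08],
    [0, 0, 0.08],
    [0, 0, 0],
    [0, 0, 0]
  ],
  "jaw": [0.3, 0.3, 0.3, 0.3]
}}

```text
clock: 16.5
position: [0.5329, -0.238, 0.0474]
ee_rot: [0.67, 0.742, 0.0, 0.0]
ft_force: [-1.6, -0.1, 4.8]
grip_width: 0.66
grasp_force: 53.9
```

Call:
{"name": "jog_arm", "arguments": {
  "dr": [
    [0, 0, 0],
    [0, 0, 0],
    [0, 0, 0],
    [0, 0, 0],
    [0, 0, 0]
  ],
  "translation": [
    [0, 0, 0.08],
    [0, 0, 0.08],
    [0, 0, 0.06],
    [0, 0, 0],
    [0, 0, 0]
  ],
  "jaw": [0.3, 0.3, 0.3, 0.3, 0.3]
}}

```text
clock: 17.0
position: [0.533, -0.2381, 0.0422]
ee_rot: [0.67, 0.742, -0.0, 0.0]
ft_force: [-3.5, 0.6, 9.4]
grip_width: 0.667
grasp_force: 54.4
```

Call:
{"name": "jog_arm", "arguments": {
  "dr": [
    [0, 0, 0],
    [0, 0, 0],
    [0, 0, 0],
    [0, 0, 0]
  ],
  "translation": [
    [0, 0, 0.04],
    [0, 0, 0.02],
    [0, 0, 0],
    [0, 0, 0]
  ],
  "jaw": [0.3, 0.3, 0.3, 0.3]
}}

```text
clock: 17.4
position: [0.533, -0.2381, 0.0408]
ee_rot: [0.67, 0.742, -0.0, 0.0]
ft_force: [-3.3, 0.5, 9.7]
grip_width: 0.666
grasp_force: 54.5
```

Call:
{"name": "jog_arm", "arguments": {
  "dr": [
    [0, 0, 0],
    [0, 0, 0],
    [0, 0, 0],
    [0, 0, 0],
    [0, 0, 0],
    [0, 0, 0],
    [0, 0, 0],
    [0, 0, 0],
    [0, 0, 0],
    [0, 0, 0]
  ],
  "translation": [
    [0, 0, 0.04],
    [0, 0, 0],
    [0, 0, 0],
    [0, 0, 0],
    [0, 0, 0],
    [0, 0, 0],
    [0, 0, 0],
    [0, 0, 0],
    [0, 0, 0],
    [0, 0, 0]
  ],
  "jaw": [0.3, 0.3, 0.3, 0.3, 0.3, 0.3, 0.3, 0.3, 0.3, 0.3]
}}

```text
clock: 18.4
position: [0.533, -0.2381, 0.0402]
ee_rot: [0.67, 0.742, -0.0, 0.001]
ft_force: [-5.1, 1.4, 14.9]
grip_width: 0.666
grasp_force: 55.2
```

Call:
{"name": "jog_arm", "arguments": {
  "dr": [
    [0, 0, 0],
    [0, 0, 0],
    [0, 0, 0],
    [0, 0, 0],
    [0, 0, 0]
  ],
  "translation": [
    [0, 0, 0],
    [0, 0, 0],
    [0, 0, 0],
    [0, 0, 0],
    [0, 0, 0]
  ],
  "jaw": [0.3, 0.3, 0.3, 0.3, 0.3]
}}

```text
clock: 18.9
position: [0.533, -0.2381, 0.0402]
ee_rot: [0.67, 0.742, -0.0, 0.001]
ft_force: [-5.1, 1.1, 15.2]
grip_width: 0.667
grasp_force: 55.2
```

Run:
```python
from h import *
go(.5328,-.238,.075,5.8)
c=cam('wrist');save(c,'pics/w4.png');s=cam('scene');cv2.imwrite('pics/s4.png',cv2.resize(s['color'][130:210,280:380,::-1],(700,560),interpolation=cv2.INTER_CUBIC))
```

```text
18.9 shift [ 0.   -0.01 -1.39] yaw 5.82 dr [0.01 0.02 0.  ] j [ 1.07  0.62 -0.94  1.73  0.56  1.08  0.05] f [-5.1  1.1 15.2] g 0.667 55.2 p [ 0.533  -0.2381  0.0402]
```

View pics/w4.png

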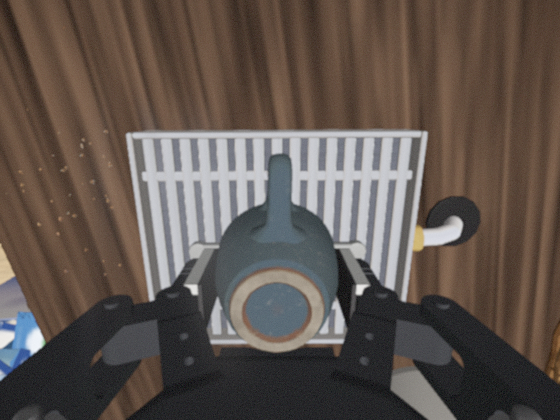

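View pics/s4.png

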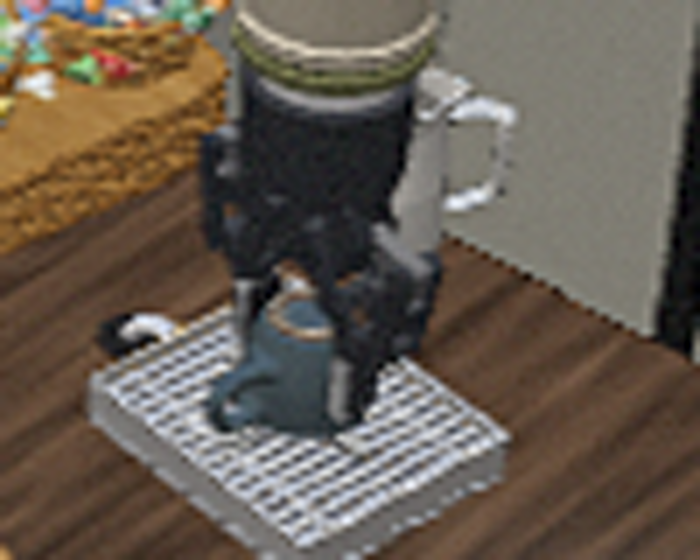

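The wrist and scene views show the cup seated on the star at the stop, with the handle along the slot and the fingers clear of the arms. The force jumped from 10 to 15 N, so the star is on its stop. Next I'll lift, make the quarter turn and press again.

Call:
{"name": "jog_arm", "arguments": {
  "dr": [
    [0, 0, 0],
    [0, 0, 0],
    [0, 0, 0],
    [0, 0, 0],
    [0, 0, 0],
    [0, 0, 0],
    [0, 0, 0.5],
    [0, 0, 1],
    [0, 0, 1],
    [0, 0, 1]
  ],
  "translation": [
    [0, 0, -0.1],
    [0, 0, -0.3],
    [0, 0, -0.4],
    [0, 0, -0.5],
    [0, 0, -0.4],
    [0, 0, -0.2],
    [0, 0, 0],
    [0, 0, 0],
    [0, 0, 0],
    [0, 0, 0]
  ],
  "jaw": [0.3, 0.3, 0.3, 0.3, 0.3, 0.3, 0.3, 0.3, 0.3, 0.3]
}}

```text
clock: 20.0
position: [0.5325, -0.2379, 0.0865]
ee_rot: [0.757, 0.654, -0.0, -0.0]
ft_force: [0.1, 0.2, -1.1]
grip_width: 0.668
grasp_force: 53.0
```

Call:
{"name": "jog_arm", "arguments": {
  "dr": [
    [0, 0, 1],
    [0, 0, 1],
    [0, 0, 1],
    [0, 0, 1],
    [0, 0, 1],
    [0, 0, 1],
    [0, 0, 1],
    [0, 0, 1],
    [0, 0, 1],
    [0, 0, 1]
  ],
  "translation": [
    [0, 0, 0],
    [0, 0, 0],
    [0, 0, 0],
    [0, 0, 0],
    [0, 0, 0],
    [0, 0, 0],
    [0, 0, 0],
    [0, 0, 0],
    [0, 0, 0],
    [0, 0, 0]
  ],
  "jaw": [0.3, 0.3, 0.3, 0.3, 0.3, 0.3, 0.3, 0.3, 0.3, 0.3]
}}

```text
clock: 21.0
position: [0.5325, -0.2378, 0.0865]
ee_rot: [0.935, 0.356, -0.0, -0.0]
ft_force: [-0.5, -0.6, 0.1]
grip_width: 0.666
grasp_force: 53.0
```

Call:
{"name": "jog_arm", "arguments": {
  "dr": [
    [0, 0, 1],
    [0, 0, 1],
    [0, 0, 1],
    [0, 0, 1],
    [0, 0, 1],
    [0, 0, 1],
    [0, 0, 1],
    [0, 0, 1],
    [0, 0, 1],
    [0, 0, 0]
  ],
  "translation": [
    [0, 0, 0],
    [0, 0, 0],
    [0, 0, 0],
    [0, 0, 0],
    [0, 0, 0],
    [0, 0, 0],
    [0, 0, 0],
    [0, 0, 0],
    [0, 0, 0],
    [0, 0, 0]
  ],
  "jaw": [0.3, 0.3, 0.3, 0.3, 0.3, 0.3, 0.3, 0.3, 0.3, 0.3]
}}

```text
clock: 22.0
position: [0.5326, -0.2378, 0.0866]
ee_rot: [0.999, 0.05, -0.0, 0.0]
ft_force: [-1.2, -0.2, -0.5]
grip_width: 0.664
grasp_force: 53.0
```

Run:
```python
from h import *
go(.5322,-.238,.0595,-84.2)
```

```text
22.0 shift [-0.02  0.01  1.08] yaw -84.23 dr [ 0.    0.   -0.01] j [ 0.89  0.45 -0.68  1.71  0.32  1.09 -1.36] f [-1.2 -0.2 -0.5] g 0.664 53.0 p [ 0.5326 -0.2378  0.0866]
```

Call:
{"name": "jog_arm", "arguments": {
  "dr": [
    [0, 0, 0],
    [0, 0, 0],
    [0, 0, 0],
    [0, 0, 0],
    [0, 0, 0],
    [0, 0, 0],
    [0, 0, 0],
    [0, 0, 0],
    [0, 0, 0],
    [0, 0, 0]
  ],
  "translation": [
    [-0.02, 0, 0.3],
    [0, 0, 0.4],
    [0, 0, 0.3],
    [0, 0, 0.1],
    [0, 0, 0.1],
    [0, 0, 0.1],
    [0, 0, 0.08],
    [0, 0, 0.05],
    [0, 0, 0],
    [0, 0, 0]
  ],
  "jaw": [0.3, 0.3, 0.3, 0.3, 0.3, 0.3, 0.3, 0.3, 0.3, 0.3]
}}

```text
clock: 23.0
position: [0.5324, -0.238, 0.0512]
ee_rot: [0.999, 0.051, 0.0, 0.0]
ft_force: [-1.2, 0.6, 3.3]
grip_width: 0.666
grasp_force: 53.6
```

Call:
{"name": "jog_arm", "arguments": {
  "dr": [
    [0, 0, 0],
    [0, 0, 0],
    [0, 0, 0],
    [0, 0, 0],
    [0, 0, 0],
    [0, 0, 0]
  ],
  "translation": [
    [0, 0, 0.08],
    [0, 0, 0.08],
    [0, 0, 0.08],
    [0, 0, 0.06],
    [0, 0, 0],
    [0, 0, 0]
  ],
  "jaw": [0.3, 0.3, 0.3, 0.3, 0.3, 0.3]
}}

```text
clock: 23.6
position: [0.5324, -0.238, 0.0437]
ee_rot: [0.999, 0.051, 0.0, 0.0]
ft_force: [-2.8, 0.9, 8.4]
grip_width: 0.664
grasp_force: 54.3
```

Call:
{"name": "jog_arm", "arguments": {
  "dr": [
    [0, 0, 0],
    [0, 0, 0],
    [0, 0, 0],
    [0, 0, 0],
    [0, 0, 0],
    [0, 0, 0]
  ],
  "translation": [
    [0, 0, 0.06],
    [0, 0, 0.05],
    [0, 0, 0.04],
    [0, 0, 0.02],
    [0, 0, 0],
    [0, 0, 0]
  ],
  "jaw": [0.3, 0.3, 0.3, 0.3, 0.3, 0.3]
}}

```text
clock: 24.2
position: [0.5325, -0.238, 0.0402]
ee_rot: [0.999, 0.051, 0.0, 0.0]
ft_force: [-6.3, 1.8, 15.7]
grip_width: 0.664
grasp_force: 55.4
```

Call:
{"name": "jog_arm", "arguments": {
  "dr": [
    [0, 0, 0],
    [0, 0, 0],
    [0, 0, 0],
    [0, 0, 0],
    [0, 0, 0],
    [0, 0, 0]
  ],
  "translation": [
    [0, 0, 0],
    [0, 0, 0],
    [0, 0, 0],
    [0, 0, 0],
    [0, 0, 0],
    [0, 0, 0]
  ],
  "jaw": [0.3, 0.3, 0.3, 0.3, 0.3, 0.3]
}}

```text
clock: 24.8
position: [0.5325, -0.2381, 0.0402]
ee_rot: [0.999, 0.051, 0.0, 0.0]
ft_force: [-6.0, 2.3, 16.3]
grip_width: 0.664
grasp_force: 55.4
```

The second press matches the first: same height, on the stop, 16 N. I'm handing it in.

```bash
python3 -c "
from h import *
print(manip.hand_in())"
```

```text
the job is handed in; nothing more can be done
None
```

I pressed the cup onto the star with its handle along the slot for over a second, let the star up, gave the cup a quarter turn, and handed the job in with the star held on its stop at about 16 N; the hand-in returned no verdict.

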